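Find and sort out the tired bag clip

TASK

Three bag clips in the rack each hold a test card, and one clip's spring has gone weak. Tug the cards gently towards the front of the rack to feel which clip lets go easily, draw that clip's card right out and put it in the white tray, then put that clip in the red tub. Never drag a card along in a clip that grips it firmly: leave the good clips where they stand with their cards still in, and do not disturb the mug, jar and can.

Things in the scene. Friction and masses are not known exactly. Their poses are not given: they have to be found in the camera images.
- rack: wooden clip rack, fixed, 165 x 250 mm, bays at y = -95, 0, +95 mm. Origin: on the worktop under the middle clip's origin; x from front (cards) to back; floor 12 mm up, x = -105 to +60. Two steel posts 36 mm high (x = -50 to -41.5) beside each card stop its clip following the pull, after 1.5 mm of play. Rails beside the jaws (x = -27 to +3) and a back stop are 10 mm high.
- clip_a: blue peg-style bag clip, 89 mm long (x, jaws to handles), 40 mm high, 70 g, standing on edge in a rack bay, jaws to the rack's front. Origin: middle of underside, near the pivot; z up. Jaws: upright plates x = -40 to +5, 22 mm wide over both with a card in, 18 mm empty; rubber pads at x = -40 to -28 pinch the card; handles flare to about 45 mm width at x = +49 mm.
- clip_b: bag clip just like clip_a. One of the three, not known beforehand, has a weak spring: its card slides at about 2 to 6 N; the other two hold their cards to 13 N or more, then slide. All three look the same and stand in any order in the bays.
- clip_c: bag clip just like clip_a. Once its card is out, any clip can be pinched from above across its jaws (along y) at x = -15 mm, fingertips 10 to 25 mm below its top, and lifted straight up out of its bay.
- card_a: stiff test card on its lower edge on the rack's floor, 80 mm long (x), 45 mm high, 4 mm thick, yellow, 30 g; the orange grip end x = -40 to -12 is 9 mm thick: pinch it across y from above, at x = -26 mm. Origin: middle of underside; x points along the card towards its clip. It starts with its origin 52 mm in front of (-x of) its clip's; its last 28 mm are in the clip clip_a.
- card_b: test card just like card_a, held by clip_b. Pulled level along -x (towards the rack's front), a card is free after sliding 28 mm through its clip; its pull force is steady while it slides.
- card_c: test card just like card_a, held by clip_c. Pulling at a firm clip, the pull passes 8 N within the first 3 to 5 mm; at the weak clip it stays under 7 N. Pinching and pulling also presses the card down on the rack (the tool feels 5 to 15 N upward): judge the part of the force along the card. Cards and clips may lie any way up in tray and tub.
- tray: white open tray for cards, fixed, 170 x 170 mm outside, walls 5 mm thick and 35 mm high, floor about 5 mm thick. Origin: middle of its underside, on the worktop.
- tub: red open tub for weak clips, fixed, 170 x 170 mm outside, walls 5 mm thick and 45 mm high, floor about 5 mm thick. Origin: middle of its underside, on the worktop.
- mug: blue mug, 95 mm high, 80 mm wide plus handle, bystander. Origin: middle of its underside.
- jar: amber jar, 90 mm high, 68 mm wide, bystander. Origin: middle of its underside.
- can: green can, 75 mm high, 66 mm wide, bystander. Origin: middle of its underside.
Not all that is in view belongs to the job. Leave any turquoise look-alike of the clip_b alone. What is shaped like the card_c but blue is not meant.

How it is judged:
On the way:
1. one card is drawn right out of its clip while that clip still stands in its bay (((distance between card_a and clip_a above 0.084 m and distance of clip_a from where it was at the start of the episode below 0.015 m) or (distance between card_b and clip_b above 0.084 m and distance of clip_b from where it was at the start of the episode below 0.015 m) or (distance between card_c and clip_c above 0.084 m and distance of clip_c from where it was at the start of the episode below 0.015 m))), for 0.1 s.
At the end, for the whole second after the job is handed in: The card of the weak clip lies in the white tray and that clip in the red tub (origins inside the walls), both at rest; the other two clips still stand in their bays (moved less than 12 mm) with their cards in them (slipped less than 15 mm) (((x of card_a in the frame of tray between -0.082 and 0.082 m and y of card_a in the frame of tray between -0.082 and 0.082 m and z of card_a in the frame of tray between -0.005 and 0.06 m and x of clip_a in the frame of tub between -0.082 and 0.082 m and y of clip_a in the frame of tub between -0.082 and 0.082 m and z of clip_a in the frame of tub between -0.005 and 0.06 m and linear speed of each of card_a, clip_a below 0.02 m/s and distance of each of clip_b, clip_c from where it was at the start of the episode below 0.012 m and distance between card_b and clip_b below 0.067 m and angle between each of clip_b, clip_c's own z axis and vertical below 0.15 rad and distance between card_c and clip_c below 0.067 m) or (x of card_b in the frame of tray between -0.082 and 0.082 m and y of card_b in the frame of tray between -0.082 and 0.082 m and z of card_b in the frame of tray between -0.005 and 0.06 m and x of clip_b in the frame of tub between -0.082 and 0.082 m and y of clip_b in the frame of tub between -0.082 and 0.082 m and z of clip_b in the frame of tub between -0.005 and 0.06 m and linear speed of each of card_b, clip_b below 0.02 m/s and distance of each of clip_a, clip_c from where it was at the start of the episode below 0.012 m and distance between card_a and clip_a below 0.067 m and angle between each of clip_a, clip_c's own z axis and vertical below 0.15 rad and distance between card_c and clip_c below 0.067 m) or (x of card_c in the frame of tray between -0.082 and 0.082 m and y of card_c in the frame of tray between -0.082 and 0.082 m and z of card_c in the frame of tray between -0.005 and 0.06 m and x of clip_c in the frame of tub between -0.082 and 0.082 m and y of clip_c in the frame of tub between -0.082 and 0.082 m and z of clip_c in the frame of tub between -0.005 and 0.06 m and linear speed of each of card_c, clip_c below 0.02 m/s and distance of each of clip_a, clip_b from where it was at the start of the episode below 0.012 m and distance between card_a and clip_a below 0.067 m and angle between each of clip_a, clip_b's own z axis and vertical below 0.15 rad and distance between card_b and clip_b below 0.067 m))); the robot touches nothing.
It fails at once if a card is dragged through its clip (slipped between 8 and 26 mm) while the clip is pulled against the rack with more than 10 N ((distance between card_a and clip_a between 0.06 and 0.078 m and contact force between clip_a and rack above 10 N) or (distance between card_b and clip_b between 0.06 and 0.078 m and contact force between clip_b and rack above 10 N) or (distance between card_c and clip_c between 0.06 and 0.078 m and contact force between clip_c and rack above 10 N)).
It fails at once if the mug, jar or can is moved more than 30 mm or tipped (distance of any of mug, jar, can from where it was at the start of the episode above 0.03 m or angle between any of mug, jar, can's own z axis and vertical above 0.35 rad).
It also fails if it takes over 72 s, if anything falls off the work surface, if the arm or the gripper's body presses on something with over 40 N, if the wrist force passes 120 N, or if a joint passes its speed limit or range.

ROBOT

A 6-joint arm with a two-finger parallel gripper is mounted at the origin on the work surface. World frame = base frame: x ahead of the robot, y to its left, z up, the work surface at z = 0. Lengths are in m, angles in rad, forces in N, time in s.
With the tool pointing down it reaches from about 0.3 to 0.875 m from the base axis. Payload 6.4 kg.
Tool frame: the origin (TCP) lies where the fingers leave the gripper's body, on its centre line; the fingertips stand 73 mm ahead of it and the grasp point (between the pads) lies 54 mm ahead of it; z points along the fingers, y is the line along which they close (so a half turn about z gives the same grasp; the last joint's range is limited). The gripper opens to 85 mm and grips with 20 to 120 N. Pads are 22 mm wide; open, the fingers measure 114 mm over their backs; the gripper's body (76 mm by 85 mm) begins 54 mm behind the grasp point. The pads swing forward as they close: fully open they stand 13 mm farther back than shut.
Start: joints at [1.063, 0.181, 1.607, -0, 1.354, -0.206], TCP at [0.171, 0.549, 0.304] pointing down, gripper open.
Joint ranges: [-2.99, 2.99], [-0.89, 2.07], [0.3, 2.58], [-1.14, 4.28], [0, 2.63], [-3.12, 3.12]. Speed limits (rad/s): [2.57, 2.57, 3.01, 3.14, 3.14, 3.14].

INTERFACE

Orientations are given as a unit quaternion [w, x, y, z].
In Python, from bench import ctrl gives the robot as it stands.
- The arm moves only by the tool carry_out, never from a script. Its argument "steps" is one flat list of numbers, 7 for each row, row after row: the shift along the tool's x, y, z in m, then the turn, a rotation vector about the tool's x, y, z in rad, then the opening, from 0 (shut) to 1 (fully open). In form: [dx, dy, dz, wx, wy, wz, claw, dx, dy, dz, wx, wy, wz, claw, ...]. A call has 1 to 20 rows; each row is the pose to reach, as a shift and turn from the pose commanded when the call began, along the tool's axes at that moment; what a row does not reach only later rows make up. A row lasts 1/10 s, in which the tool goes at most 50 mm and 8.59 degrees, less where a joint would pass 70% of its speed; a pose out of reach is approached as far as the arm can. A call with a gripper value outside its range is refused whole. The fingers move at their own pace and stop on an object; the grip force is fixed at half the most. Time passes only in rows, so rows that repeat a pose let the fingers close. It gives the time, the measured TCP pose, the force, the opening and the grip force at its end, in the units of the state.
- ctrl.get_obs(): the state, without advancing time (a new reading comes with each control period).
- ctrl.camera(name): name is "side" or "top"; returns the picture (480x640x3 uint8, red, green, blue); there is no depth.
- ctrl.camera_params(name): a dict with "vertical_fov" (degrees; the focal length in pixels is half the picture's height over the tangent of half this angle, whatever the lens; pixels are square), "cx", "cy" (the principal point, pixels), "cam_to_world" (4x4, takes a point from camera to world coordinates). Camera axes: x right, y down, z forward; pixel columns grow to the right and rows downward; lengths in m; the calibration is good to about 2 mm. A picture is of the moment at which its call begins. camera_params takes no time and is no camera call.
- ctrl.hand_in(): hands the job in; it is judged then, once.
The state is a dict: "time_s": time; "q": joint angles; "dq": joint speeds; "joint_efforts": joint torques, N m; "eef_pos": TCP position; "eef_rot": TCP orientation; "wrist_force": force on the tool from outside, world axes, zero at the start; "torque": the same for the moment, N m; "opening": opening from 0.0 (shut) to 1.0 (fully open); "grasp_force": force on a finger pad.
Only numpy, scipy, OpenCV 4.12 (cv2) and the standard library are available. Lean on these libraries where they do the work, as an engineer would, in place of code of your own. Each camera call takes 0.05 s, during which the arm holds its last target. There are 200 camera calls.

## Working session

There is one attempt and no reset: what is moved stays moved. The work goes in short steps, Python scripts to look and compute and a tool call to move; the robot and the scene stay as the last step left them, time stands still between calls to the robot, and variables do not carry over. Pictures are saved under pics/ and viewed, at most 10 in all, crops included, and the job is handed in when it is done.

Besides the shell and the picture viewer there is one more tool, called after ">>>" as name(argument=value, ...), one argument or row to a line, values as JSON. carry_out: Moves the arm, as the interface text tells. Its arguments: {"type":"object","properties":{"steps":{"type":"array"}},"required":["steps"]}

```bash
mkdir -p pics; python3 - <<'E'
from bench import ctrl
import cv2
for n in("top","side"):
    im=ctrl.camera(n); cv2.imwrite(f"pics/{n}0.png",im[:,:,::-1]); p=ctrl.camera_params(n); print(p)
print(ctrl.get_obs())
E
```

```text
{'vertical_fov': 47.13547431953574, 'cx': 309.68852912057673, 'cy': 236.57743489901134, 'cam_to_world': array([[ 0.01665038, -0.99378872,  0.11003068,  0.43383106],
       [-0.99976797, -0.01805188, -0.01175338, -0.00590763],
       [ 0.01366664, -0.10980945, -0.9938587 ,  1.22111929],
       [ 0.        ,  0.        ,  0.        ,  1.        ]])}
{'vertical_fov': 50.30125497649197, 'cx': 328.7038358654938, 'cy': 243.7551839270665, 'cam_to_world': array([[ 0.81630072, -0.32686888,  0.47624559,  0.06308224],
       [-0.57754942, -0.4753933 ,  0.66365493, -0.68447382],
       [ 0.00947582, -0.81679737, -0.57684683,  0.6385934 ],
       [ 0.        ,  0.        ,  0.        ,  1.        ]])}
{'time_s': 0.1, 'q': array([ 1.06271509e+00,  1.81477630e-01,  1.60788415e+00,  2.12447732e-06,
        1.35380804e+00, -2.06313937e-01]), 'dq': array([ 4.76004268e-04, -3.05586847e-03, -9.00856666e-04,  4.20892028e-05,
        2.52690029e-03,  5.71408254e-04]), 'joint_efforts': array([ 9.24999986e-04, -4.45878518e+01, -3.52237880e+01, -2.01893254e-04,
        4.22770143e-03, -5.51974347e-05]), 'eef_pos': array([0.17069848, 0.54868515, 0.30307957]), 'eef_rot': array([-2.76699816e-04,  1.50311983e-01,  9.88638299e-01, -7.38445338e-04]), 'wrist_force': array([-0.25941145,  0.27233413,  0.33335536]), 'torque': array([-0.05563556, -0.02993175,  0.00614336]), 'grasp_force': 0.0, 'opening': 0.9974429008206103}
```

View pics/top0.png

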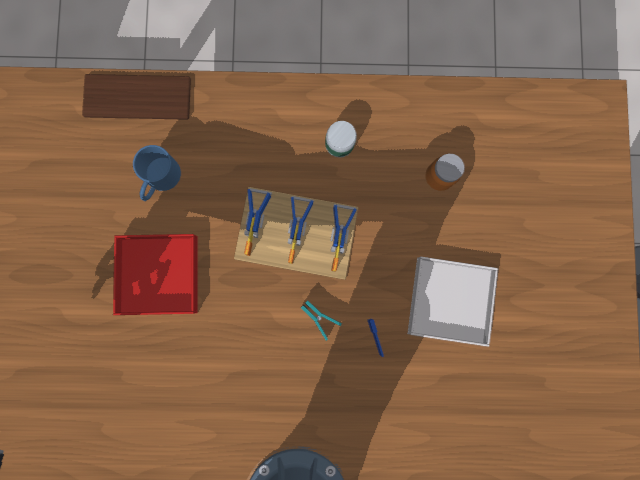

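View pics/side0.png

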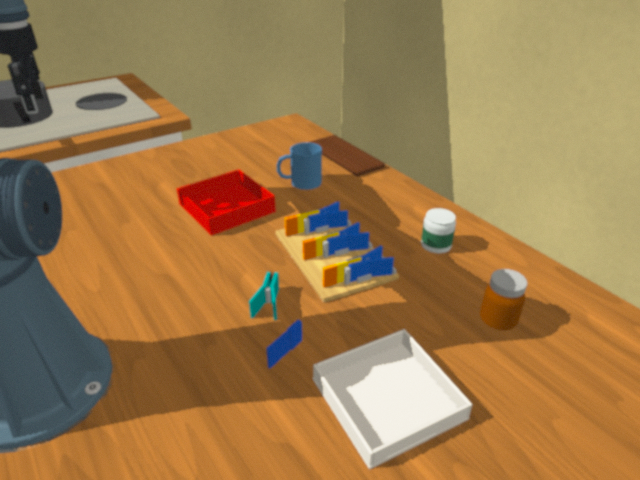

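The top view shows the rack around pixel (297,233), with the orange grips toward the robot at (248,247), (292,255) and (336,264). The red tub is at (155,275) and the white tray at (453,302). The jar is amber, at (445,172); the can is at (341,138) and the mug at (157,168).

```bash
cat > h.py <<'E'
import numpy as np,cv2
from bench import ctrl
def ray(n,uv,z):
    p=ctrl.camera_params(n);f=240/np.tan(np.radians(p["vertical_fov"]/2));T=p["cam_to_world"]
    uv=np.atleast_2d(uv).astype(float)
    d=np.c_[(uv[:,0]-p["cx"])/f,(uv[:,1]-p["cy"])/f,np.ones(len(uv))]@T[:3,:3].T
    o=T[:3,3]
    return (o+d*((z-o[2])/d[:,2])[:,None])[:,:2]
def blobs(m,mina=15):
    n,l,s,c=cv2.connectedComponentsWithStats(m.astype(np.uint8))
    return [(l==i) for i in range(1,n) if s[i,4]>=mina]
E
python3 - <<'E'
from h import *
im=cv2.imread("pics/top0.png");hsv=cv2.cvtColor(im,cv2.COLOR_BGR2HSV);H,S,V=[hsv[...,i].astype(int) for i in range(3)]
roi=np.zeros(H.shape,bool);roi[180:285,225:365]=1
for nm,m in(("orange",(H>4)&(H<17)&(S>200)&(V>170)&roi),("blue",(H>108)&(H<125)&(S>140)&roi)):
    for b in blobs(m):
        v,u=np.nonzero(b);P=ray("top",np.c_[u,v],.057 if nm=="orange" else .052)
        r=cv2.minAreaRect(np.c_[u,v].astype(np.float32))
        print(nm,len(u),u.mean(),v.mean(),P.mean(0).round(4),P.min(0).round(3),P.max(0).round(3),r)
big=cv2.resize(im[180:285,225:365],None,fx=5.6,fy=5.6,interpolation=cv2.INTER_CUBIC);cv2.imwrite("pics/crop.png",big)
for nm,m,z in(("tub",(H<5)&(S>180)&(V>90),.045),("white",(S<40)&(V>90)&(np.indices(H.shape)[0]>250)&(np.indices(H.shape)[1]>400)&(np.indices(H.shape)[1]<505),.035)):
    b=max(blobs(m),key=np.sum);v,u=np.nonzero(b);r=cv2.minAreaRect(np.c_[u,v].astype(np.float32));print(nm,r,ray("top",cv2.boxPoints(r),z).round(3),ray("top",r[0],z))
E
```

```text
blue 127 249.8740157480315 209.8740157480315 [0.6186 0.1096] [0.575 0.103] [0.664 0.115] ((250.3072509765625, 209.55316162109375), (5.762214183807373, 41.01167678833008), 1.6846843957901)
blue 174 260.28735632183907 212.39655172413794 [0.6136 0.0871] [0.573 0.067] [0.656 0.102] ((260.07623291015625, 211.64678955078125), (7.3625264167785645, 40.493892669677734), 20.924503326416016)
blue 95 293.13684210526316 220.0842105263158 [0.5983 0.0163] [0.56 0.01] [0.648 0.02 ] ((293.7764587402344, 217.54937744140625), (4.692634582519531, 40.98419189453125), 1.5911403894424438)
blue 120 303.18333333333334 220.21666666666667 [ 0.5984 -0.0052] [ 0.558 -0.023] [0.64  0.007] ((302.9518737792969, 219.44094848632812), (5.852334976196289, 40.83571243286133), 19.855215072631836)
blue 119 336.06722689075633 226.45378151260505 [ 0.5862 -0.0759] [ 0.544 -0.082] [ 0.633 -0.07 ] ((336.2946472167969, 225.50753784179688), (5.587907314300537, 40.98653030395508), 1.4688007831573486)
blue 103 346.15533980582524 228.61165048543688 [ 0.5819 -0.0976] [ 0.542 -0.116] [ 0.625 -0.085] ((346.27130126953125, 227.55628967285156), (5.173046112060547, 40.83571243286133), 19.855215072631836)
tub ((154.5, 274.0), (80.0, 83.0), 90.0) [[0.562 0.401]
 [0.565 0.224]
 [0.395 0.218]
 [0.392 0.392]] [[0.47798682 0.3088614 ]]
white ((452.87530517578125, 300.8313293457031), (83.76290893554688, 79.0160140991211), 8.530765533447266) [[ 0.361 -0.228]
 [ 0.528 -0.254]
 [ 0.504 -0.434]
 [ 0.337 -0.405]] [[ 0.43182436 -0.32995583]]
```

View pics/crop.png

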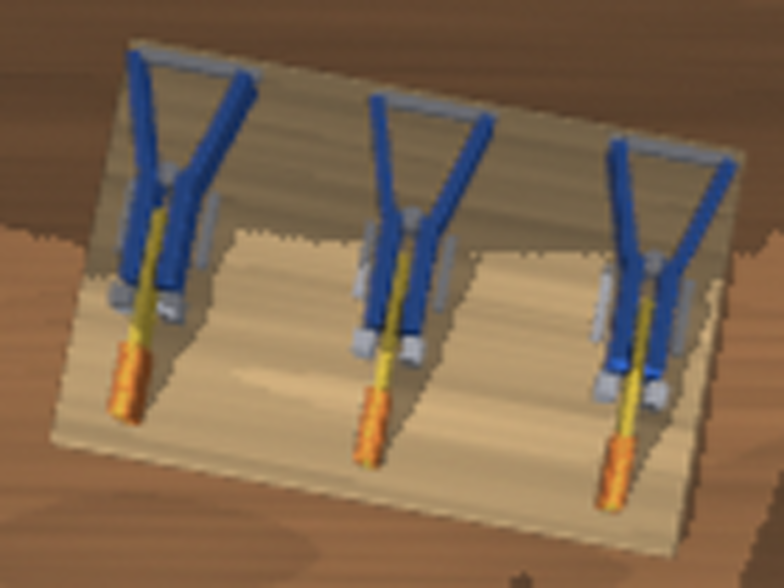

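The crop shows three clips with their jaws toward the robot. The orange grips are at crop (128,382), (372,428) and (616,474), and the rack corners at (130,40), (745,152), (672,553) and (52,438).

```bash
python3 - <<'E'
from h import *
f=lambda c:np.array(c)/5.6+np.array([225,180])-0.41
C=ray("top",f([(130,40),(745,152),(672,553),(52,438)]),.012);print(C.round(4))
ex=(C[0]+C[1]-C[2]-C[3]);ey=(C[0]+C[3]-C[1]-C[2]);print("yaw",np.degrees(np.arctan2(ex[1],ex[0])),np.degrees(np.arctan2(-ey[0],ey[1])))
print(np.linalg.norm(ex)/2,np.linalg.norm(ey)/2)
m=C.mean(0);e=np.array([-ey[0]*-1,0]);ey/=np.linalg.norm(ey);exu=np.array([ey[1],-ey[0]])
O=m+exu*0.0225;print("origin",O)
for y in(.095,0,-.095):print("pred grip",(O+ey*y+exu*-.078).round(4),"clip pinch",(O+ey*y-exu*.015).round(4))
print("orange",ray("top",f([(128,382),(372,428),(616,474)]),.057).round(4))
im=cv2.imread("pics/top0.png");h=cv2.cvtColor(im,cv2.COLOR_BGR2HSV)
print([h[v,u] for u,v in((248,248),(291,256),(335,265))])
m=(h[...,0]<18)&(h[...,1]>190)&(h[...,2]>140);m[:235]=0;m[275:]=0;m[:,:235]=0;m[:,345:]=0
for b in blobs(m):
    v,u=np.nonzero(b);print(len(u),u.mean(),v.mean(),ray("top",np.c_[u,v],.057).mean(0).round(4))
im=cv2.imread("pics/side0.png");h=cv2.cvtColor(im,cv2.COLOR_BGR2HSV)
m=(h[...,0]<18)&(h[...,1]>235)&(h[...,2]>190);m[:195]=0;m[295:]=0;m[:,:275]=0;m[:,345:]=0
for b in blobs(m):
    v,u=np.nonzero(b);print("side",len(u),u.mean(),v.mean(),u.min(),u.max(),v.min(),v.max(),ray("side",[u.mean(),v.mean()],.034).round(4))
E
```

```text
[[ 0.677   0.1197]
 [ 0.6365 -0.1259]
 [ 0.4769 -0.0983]
 [ 0.5177  0.1456]]
yaw -9.519879266357046 -9.438226110394687
0.1616698244758353 0.24808940399566332
origin [0.59922716 0.00658009]
pred grip [0.5379 0.1131] clip pinch [0.6    0.1028]
pred grip [0.5223 0.0194] clip pinch [0.5844 0.009 ]
pred grip [ 0.5067 -0.0743] clip pinch [ 0.5689 -0.0847]
orange [[ 0.5364  0.1119]
 [ 0.5205  0.0192]
 [ 0.5047 -0.0734]]
[array([ 13, 189, 211], dtype=uint8), array([ 18, 181, 221], dtype=uint8), array([ 20, 180, 222], dtype=uint8)]
side 47 288.6595744680851 220.70212765957447 285 296 215 232 [[0.5405 0.1321]]
side 46 306.17391304347825 245.17391304347825 303 314 239 258 [[0.5214 0.0331]]
side 35 325.62857142857143 275.2 323 334 267 286 [[ 0.4981 -0.0695]]
```

```bash
cat >> h.py <<'E'
from scipy.spatial.transform import Rotation as Rn
Ry=Rn.from_matrix(np.array([[-.9864,.1645,0],[.1645,.9864,0],[0,0,-1]]).T)
def to(p,Rt=Ry):
    o=ctrl.get_obs();q=o["eef_rot"];R=Rn.from_quat([q[1],q[2],q[3],q[0]])
    print("shift",R.inv().apply(np.array(p)-o["eef_pos"]).round(4),"turn",(R.inv()*Rt).as_rotvec().round(4),"t",o["time_s"])
E
python3 - <<'E'
from h import *
to([.537,.1125,.2]); to([.5215,.0193,.2])
E
```

```text
shift [-0.4794 -0.3074  0.1034] turn [-0.0015 -0.0004 -0.1365] t 0.1
shift [-0.4923 -0.401   0.1035] turn [-0.0015 -0.0004 -0.1365] t 0.1
```

>>> carry_out(
  steps=[-0.04,-0.026,0.008,0,0,-0.05,0.6,-0.08,-0.052,0.016,0,0,-0.136,0.6,-0.12,-0.078,0.025,0,0,-0.136,0.6,-0.16,-0.104,0.035,0,0,-0.136,0.6,-0.2,-0.13,0.043,0,0,-0.136,0.6,-0.24,-0.156,0.052,0,0,-0.136,0.6,-0.28,-0.18,0.06,0,0,-0.136,0.6,-0.32,-0.205,0.07,0,0,-0.136,0.6,-0.36,-0.23,0.078,0,0,-0.136,0.6,-0.4,-0.256,0.086,0,0,-0.136,0.6,-0.44,-0.282,0.095,0,0,-0.136,0.6,-0.465,-0.3,0.1,0,0,-0.136,0.6,-0.479,-0.307,0.103,0,0,-0.136,0.6,-0.479,-0.307,0.103,0,0,-0.136,0.6,-0.479,-0.307,0.103,0,0,-0.136,0.6,-0.479,-0.307,0.103,0,0,-0.136,0.6,-0.479,-0.307,0.103,0,0,-0.136,0.6],
)

```text
time_s: 1.8
eef_pos: [0.5364, 0.1148, 0.2012]
eef_rot: [0.0, 0.082, 0.997, 0.0]
wrist_force: [0.2, 0.5, 0.2]
opening: 0.604
grasp_force: 0.0
```

```bash
python3 - <<'E'
from h import *
to([.537,.1125,.096]);o=ctrl.get_obs();print(o["eef_pos"],o["opening"],o["wrist_force"])
cv2.imwrite("pics/s1.png",cv2.resize(ctrl.camera("side")[80:330,230:480,::-1],None,fx=2.4,fy=2.4))
E
```

```text
shift [-0.001  -0.0022  0.1052] turn [0.0002 0.0002 0.0014] t 1.8
[0.53635535 0.11482199 0.20118592] 0.6038540297527387 [0.21559339 0.51600918 0.20785399]
```

View pics/s1.png

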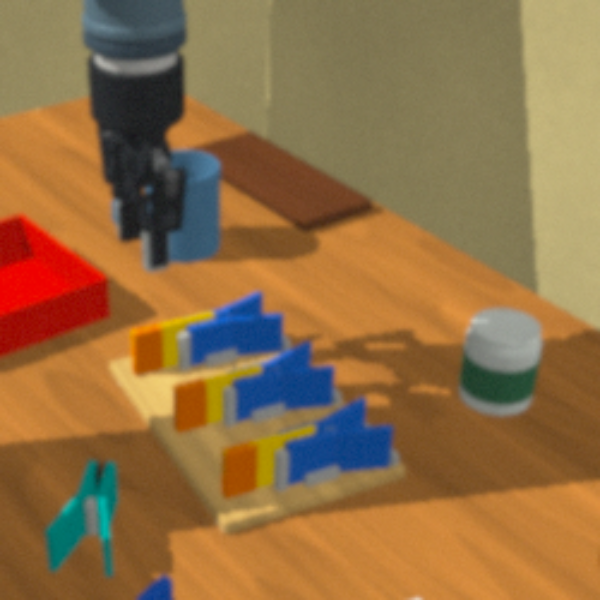

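The open fingers hover above the left card's orange grip (crop 147,345). Next I descend and pinch it.

>>> carry_out(
  steps=[-0.001,-0.002,0.03,0,0,0,0.6,-0.001,-0.002,0.06,0,0,0,0.6,-0.001,-0.002,0.085,0,0,0,0.6,-0.001,-0.002,0.1,0,0,0,0.6,-0.001,-0.002,0.105,0,0,0,0.6,-0.001,-0.002,0.105,0,0,0,0.6,-0.001,-0.002,0.105,0,0,0,0,-0.001,-0.002,0.105,0,0,0,0,-0.001,-0.002,0.105,0,0,0,0,-0.001,-0.002,0.105,0,0,0,0,-0.001,-0.002,0.105,0,0,0,0,-0.001,-0.002,0.105,0,0,0,0,-0.001,-0.002,0.105,0,0,0,0,-0.001,-0.002,0.105,0,0,0,0],
)

```text
time_s: 3.25
eef_pos: [0.5385, 0.1115, 0.0971]
eef_rot: [0.001, 0.083, 0.997, 0.0]
wrist_force: [-0.7, 0.2, 6.4]
opening: 0.097
grasp_force: 58.8
```

>>> carry_out(
  steps=[0.001,0,0,0,0,0,0,0.002,0,0,0,0,0,0,0.003,0,0,0,0,0,0,0.003,0,0,0,0,0,0,0.003,0,0,0,0,0,0],
)

```text
time_s: 3.75
eef_pos: [0.5368, 0.1118, 0.0972]
eef_rot: [0.003, 0.083, 0.997, 0.0]
wrist_force: [7.0, 0.5, 3.4]
opening: 0.097
grasp_force: 58.5
```

>>> carry_out(
  steps=[0.001,0,0,0,0,0,0,0.0015,0,0,0,0,0,0,0.0015,0,0,0,0,0,0,0.0015,0,0,0,0,0,0],
)

```text
time_s: 4.15
eef_pos: [0.5365, 0.1118, 0.0971]
eef_rot: [0.004, 0.083, 0.997, 0.0]
wrist_force: [12.7, 0.3, -2.5]
opening: 0.092
grasp_force: 58.3
```

Firm (12.7 N while hardly moving). I ease off, release, rise and go to the middle card.

>>> carry_out(
  steps=[-0.003,0,0,0,0,0,0,-0.0035,0,0,0,0,0,0,-0.0035,0,0,0,0,0,0.5,-0.0035,0,0,0,0,0,0.5,-0.0035,0,0,0,0,0,0.5,-0.0035,0,0,0,0,0,0.5,-0.0035,0,0,0,0,0,0.5,-0.0035,0,-0.03,0,0,0,0.5,-0.0035,0,-0.06,0,0,0,0.5,-0.0035,0,-0.09,0,0,0,0.5,-0.0035,-0.04,-0.1,0,0,0,0.5,-0.0035,-0.08,-0.1,0,0,0,0.5,-0.0035,-0.094,-0.1,0,0,0,0.5,-0.0035,-0.094,-0.1,0,0,0,0.5,-0.0035,-0.094,-0.1,0,0,0,0.5,-0.0035,-0.094,-0.1,0,0,0,0.5],
)

```text
time_s: 5.75
eef_pos: [0.5211, 0.0199, 0.1955]
eef_rot: [-0.0, 0.082, 0.997, 0.0]
wrist_force: [0.2, -0.2, -0.4]
opening: 0.505
grasp_force: 0.0
```

```bash
python3 - <<'E'
from h import *
o=ctrl.get_obs();print(o["eef_pos"],o["opening"]);to([.5215,.0193,.096])
im=ctrl.camera("top");cv2.imwrite("pics/t1.png",im[:,:,::-1])
cv2.imwrite("pics/t1c.png",cv2.resize(im[180:285,225:365,::-1],None,fx=5.6,fy=5.6))
E
```

```text
[0.52109313 0.01986986 0.1955092 ] 0.5045765365773383
shift [-0.0006 -0.0005  0.0995] turn [ 0.0004 -0.0008  0.0003] t 5.75
```

View pics/t1c.png

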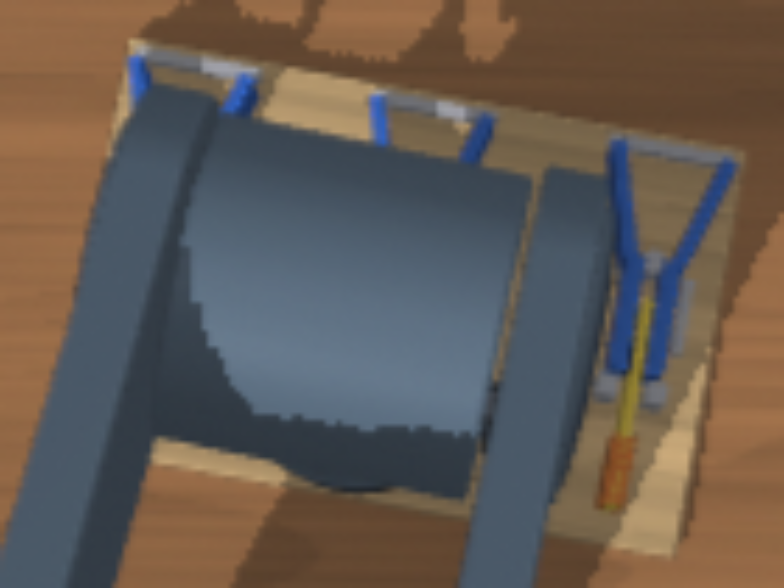

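The arm hides the middle bay. The left clip's handle tips, at crop (138,60) and (245,80), haven't moved. Now the middle card.

>>> carry_out(
  steps=[-0.001,0,0.03,0,0,0,0.5,-0.001,0,0.06,0,0,0,0.5,-0.001,0,0.085,0,0,0,0.5,-0.001,0,0.099,0,0,0,0.5,-0.001,0,0.099,0,0,0,0.5,-0.001,0,0.099,0,0,0,0,-0.001,0,0.099,0,0,0,0,-0.001,0,0.099,0,0,0,0,-0.001,0,0.099,0,0,0,0,-0.001,0,0.099,0,0,0,0,-0.001,0,0.099,0,0,0,0,-0.001,0,0.099,0,0,0,0],
)

```text
time_s: 7.0
eef_pos: [0.5233, 0.0186, 0.0984]
eef_rot: [0.001, 0.083, 0.997, -0.0]
wrist_force: [-0.8, 1.0, 6.3]
opening: 0.095
grasp_force: 59.3
```

>>> carry_out(
  steps=[0.001,0,0,0,0,0,0,0.002,0,0,0,0,0,0,0.003,0,0,0,0,0,0,0.003,0,0,0,0,0,0,0.003,0,0,0,0,0,0],
)

```text
time_s: 7.5
eef_pos: [0.5213, 0.0187, 0.0984]
eef_rot: [0.003, 0.083, 0.997, -0.0]
wrist_force: [4.3, -0.7, 4.8]
opening: 0.095
grasp_force: 59.2
```

>>> carry_out(
  steps=[0.001,0,0,0,0,0,0,0.002,0,0,0,0,0,0,0.002,0,0,0,0,0,0,0.002,0,0,0,0,0,0],
)

```text
time_s: 7.9
eef_pos: [0.5195, 0.019, 0.0985]
eef_rot: [0.003, 0.083, 0.997, -0.0]
wrist_force: [6.2, -0.6, 5.1]
opening: 0.091
grasp_force: 59.0
```

>>> carry_out(
  steps=[0.001,0,0,0,0,0,0,0.0015,0,0,0,0,0,0,0.0015,0,0,0,0,0,0,0.0015,0,0,0,0,0,0],
)

```text
time_s: 8.3
eef_pos: [0.5181, 0.0192, 0.0985]
eef_rot: [0.003, 0.083, 0.997, -0.0]
wrist_force: [5.9, -0.2, 4.4]
opening: 0.095
grasp_force: 59.0
```

Steady at 6 N while sliding, so this looks like the weak clip. I pull a bit more to confirm before going past 8 mm of slip.

>>> carry_out(
  steps=[0.001,0,0,0,0,0,0,0.002,0,0,0,0,0,0,0.002,0,0,0,0,0,0,0.002,0,0,0,0,0,0],
)

```text
time_s: 8.7
eef_pos: [0.5161, 0.0195, 0.0985]
eef_rot: [0.003, 0.083, 0.997, -0.0]
wrist_force: [5.5, -0.5, 4.9]
opening: 0.095
grasp_force: 59.0
```

>>> carry_out(
  steps=[0.001,0,0,0,0,0,0,0.0025,0,0,0,0,0,0,0.004,0,0,0,0,0,0,0.0055,0,0,0,0,0,0,0.007,0,0,0,0,0,0,0.0085,0,0,0,0,0,0,0.01,0,0,0,0,0,0,0.0115,0,0,0,0,0,0,0.013,0,0,0,0,0,0,0.0145,0,0,0,0,0,0,0.016,0,0,0,0,0,0,0.0175,0,0,0,0,0,0,0.019,0,0,0,0,0,0,0.0205,0,0,0,0,0,0,0.022,0,0,0,0,0,0,0.0235,0,0,0,0,0,0,0.025,0,0,0,0,0,0,0.0265,0,0,0,0,0,0,0.028,0,0,0,0,0,0,0.0295,0,0,0,0,0,0],
)

```text
time_s: 10.7
eef_pos: [0.4866, 0.0244, 0.0983]
eef_rot: [0.003, 0.083, 0.997, -0.0]
wrist_force: [5.5, -0.8, 5.4]
opening: 0.094
grasp_force: 59.3
```

>>> carry_out(
  steps=[0.002,0,0,0,0,0,0,0.004,0,0,0,0,0,0,0.006,0,0,0,0,0,0,0.008,0,0,0,0,0,0,0.01,0,0,0,0,0,0,0.012,0,0,0,0,0,0,0.014,0,0,0,0,0,0,0.017,0,0,0,0,0,0,0.02,0,0,0,0,0,0,0.02,0,0,0,0,0,0,0.02,0,0,0,0,0,0],
)

```text
time_s: 11.8
eef_pos: [0.4664, 0.0278, 0.0981]
eef_rot: [0.002, 0.083, 0.997, -0.0]
wrist_force: [1.2, -0.2, 7.0]
opening: 0.091
grasp_force: 59.6
```

```bash
python3 - <<'E'
from h import *
to([.432,-.33,.21]);print(ctrl.get_obs()["eef_pos"]);cv2.imwrite("pics/s2.png",ctrl.camera("side")[:,:,::-1])
E
```

```text
shift [-0.0256 -0.3586 -0.1117] turn [-0.0003  0.0039 -0.0007] t 11.8
[0.46635728 0.0278453  0.09813192]
```

View pics/s2.png

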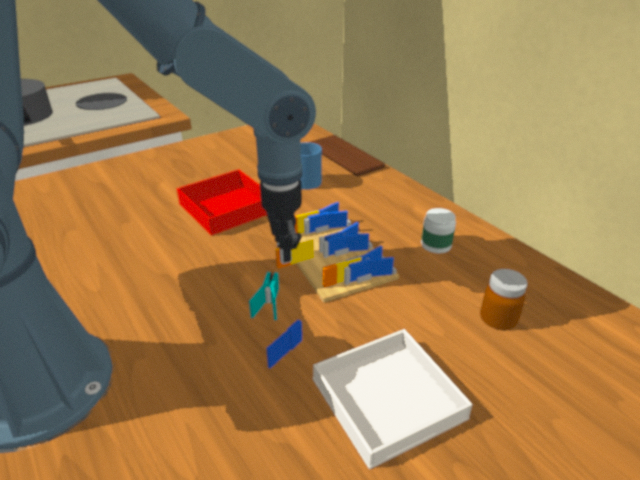

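The card is fully clear of the middle clip, with its yellow end at (310,250). I carry it to the tray.

>>> carry_out(
  steps=[0,0,-0.03,0,0,0,0,0,0,-0.07,0,0,0,0,0,0,-0.1,0,0,0,0,0,-0.02,-0.11,0,0,0,0,0,-0.05,-0.11,0,0,0,0,0,-0.09,-0.11,0,0,0,0,0,-0.13,-0.11,0,0,0,0,0,-0.17,-0.11,0,0,0,0,0,-0.21,-0.11,0,0,0,0,0,-0.25,-0.11,0,0,0,0,0,-0.29,-0.11,0,0,0,0,0,-0.33,-0.11,0,0,0,0,0,-0.35,-0.11,0,0,0,0,0,-0.359,-0.11,0,0,0,0,0,-0.359,-0.11,0,0,0,0,0,-0.359,-0.11,0,0,0,0,0,-0.359,-0.11,0,0,0,0,0,-0.359,-0.11,0,0,0,0],
)

```text
time_s: 13.65
eef_pos: [0.406, -0.3247, 0.2069]
eef_rot: [-0.0, 0.082, 0.997, 0.0]
wrist_force: [-0.0, 0.3, 0.6]
opening: 0.097
grasp_force: 58.6
```

```bash
python3 - <<'E'
from h import *
to([.406,-.326,.094]);print(ctrl.get_obs()["eef_pos"]);cv2.imwrite("pics/s3.png",ctrl.camera("side")[150:,200:,::-1])
E
```

```text
shift [-0.0002 -0.0014  0.1129] turn [ 0.0003 -0.0002  0.001 ] t 13.65
[ 0.40599393 -0.32466505  0.20687332]
```

View pics/s3.png

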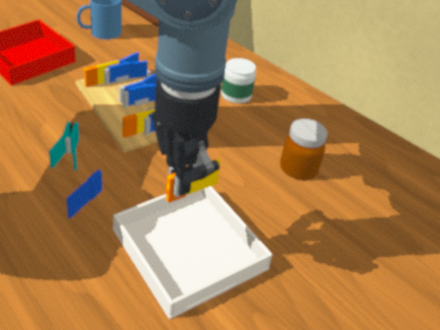

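The card is held above the tray at crop (193,183). I lower it, release, and rise.

>>> carry_out(
  steps=[0,0,0.03,0,0,0,0,0,0,0.06,0,0,0,0,0,0,0.09,0,0,0,0,0,0,0.105,0,0,0,0,0,0,0.113,0,0,0,0,0,0,0.113,0,0,0,0,0,0,0.113,0,0,0,0,0,0,0.113,0,0,0,0.5,0,0,0.113,0,0,0,0.5,0,0,0.113,0,0,0,0.5,0,0,0.113,0,0,0,0.5,0,0,0.113,0,0,0,0.5,0,0,0.08,0,0,0,0.5,0,0,0.04,0,0,0,0.5,0,0,0,0,0,0,0.5,0,0,0,0,0,0,0.5,0,0,0,0,0,0,0.5],
)

```text
time_s: 15.4
eef_pos: [0.4061, -0.3263, 0.208]
eef_rot: [0.001, 0.083, 0.997, -0.001]
wrist_force: [-1.3, -0.1, 0.3]
opening: 0.5
grasp_force: 0.0
```

```bash
python3 - <<'E'
from h import *
im=ctrl.camera("top");cv2.imwrite("pics/t2.png",im[:,:,::-1])
h=cv2.cvtColor(im,cv2.COLOR_RGB2HSV)
y=(h[...,0]<32)&(h[...,0]>4)&(h[...,1]>160)&(h[...,2]>120);y[:255]=0;y[350:]=0;y[:,:405]=0;y[:,500:]=0
for b in blobs(y,10):
    v,u=np.nonzero(b);print("card?",len(u),u.mean(),v.mean())
c=cv2.resize(im[180:285,225:365,::-1],None,fx=5.6,fy=5.6,interpolation=cv2.INTER_CUBIC)
t=cv2.resize(im[250:355,400:510,::-1],None,fx=2.,fy=2.)
cv2.imwrite("pics/t2c.png",np.r_[np.pad(t,((0,0),(0,784-220),(0,0)))[:,:], c][:,:])
to([.581,.0095,.2])
o=im[180:285,225:365];hh=cv2.cvtColor(o,cv2.COLOR_RGB2HSV)
E
python3 -c "
import cv2;a=cv2.imread('pics/t2c.png');cv2.imwrite('pics/t2d.png',cv2.resize(a,(588,int(a.shape[0]*.75)))[:600])"
```

```text
card? 106 455.4056603773585 293.37735849056605
card? 14 452.64285714285717 318.2857142857143
shift [-0.1178  0.3594  0.0066] turn [ 0.0001 -0.0002 -0.0006] t 15.45
```

View pics/t2d.png

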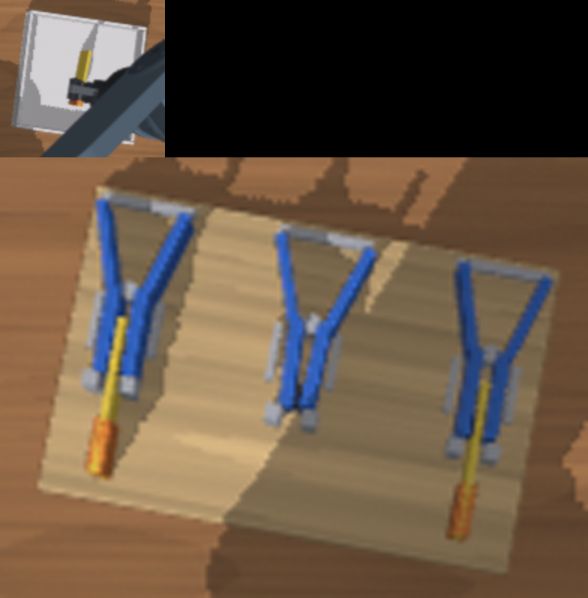

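The card lies in the tray (inset 82,80). The middle clip still stands, with its jaws at about (301,385), and both neighbours still hold their cards. Next I pinch the middle clip.

>>> carry_out(
  steps=[-0.005,0.02,0.005,0,0,0,0.5,-0.015,0.05,0.005,0,0,0,0.5,-0.03,0.09,0.005,0,0,0,0.5,-0.043,0.13,0.005,0,0,0,0.5,-0.056,0.17,0.005,0,0,0,0.5,-0.07,0.21,0.005,0,0,0,0.5,-0.083,0.25,0.005,0,0,0,0.5,-0.097,0.29,0.005,0,0,0,0.5,-0.11,0.33,0.005,0,0,0,0.5,-0.117,0.35,0.005,0,0,0,0.5,-0.12,0.359,0.005,0,0,0,0.5,-0.12,0.359,0.005,0,0,0,0.5,-0.12,0.359,0.005,0,0,0,0.5,-0.12,0.359,0.005,0,0,0,0.5,-0.12,0.359,0.005,0,0,0,0.5],
)

```text
time_s: 16.95
eef_pos: [0.583, 0.0073, 0.2019]
eef_rot: [-0.0, 0.084, 0.996, -0.0]
wrist_force: [-0.4, 1.2, 0.8]
opening: 0.499
grasp_force: 0.0
```

```bash
python3 - <<'E'
from h import *
to([.583,.0088,.106]);print(ctrl.get_obs()["eef_pos"])
E
```

```text
shift [0.0002 0.0015 0.0959] turn [-0.0002 -0.0001 -0.0022] t 16.95
[0.58298693 0.00728085 0.20186334]
```

>>> carry_out(
  steps=[0,0.001,0.03,0,0,0,0.5,0,0.001,0.06,0,0,0,0.5,0,0.001,0.085,0,0,0,0.5,0,0.001,0.096,0,0,0,0.5,0,0.001,0.096,0,0,0,0.5,0,0.001,0.096,0,0,0,0,0,0.001,0.096,0,0,0,0,0,0.001,0.096,0,0,0,0,0,0.001,0.096,0,0,0,0,0,0.001,0.096,0,0,0,0,0,0.001,0.096,0,0,0,0,0,0.001,0.096,0,0,0,0,0,0.001,0.096,0,0,0,0],
)

```text
time_s: 18.25
eef_pos: [0.5848, 0.0092, 0.1078]
eef_rot: [0.002, 0.083, 0.997, -0.0]
wrist_force: [0.6, -0.5, 7.0]
opening: 0.208
grasp_force: 60.4
```

>>> carry_out(
  steps=[0,0,-0.015,0,0,0,0,0,0,-0.035,0,0,0,0,0,0,-0.07,0,0,0,0,0,0,-0.1,0,0,0,0,0,0,-0.12,0,0,0,0,0.015,0.025,-0.12,0,0,0,0,0.035,0.058,-0.12,0,0,0,0,0.055,0.091,-0.12,0,0,0,0,0.075,0.124,-0.12,0,0,0,0,0.095,0.157,-0.12,0,0,0,0,0.115,0.19,-0.12,0,0,0,0,0.135,0.223,-0.12,0,0,0,0,0.155,0.256,-0.12,0,0,0,0,0.165,0.273,-0.12,0,0,0,0,0.168,0.278,-0.12,0,0,0,0,0.168,0.278,-0.12,0,0,0,0,0.168,0.278,-0.12,0,0,0,0,0.168,0.278,-0.12,0,0,0,0],
)

```text
time_s: 20.05
eef_pos: [0.4642, 0.3102, 0.2259]
eef_rot: [0.0, 0.084, 0.997, -0.0]
wrist_force: [0.2, -0.1, -1.0]
opening: 0.205
grasp_force: 60.0
```

```bash
python3 - <<'E'
from h import *
to([.465,.311,.104]);o=ctrl.get_obs();print(o["eef_pos"],o["opening"]);cv2.imwrite("pics/s4.png",ctrl.camera("side")[80:420,140:,::-1])
E
```

```text
shift [-0.0006  0.0009  0.1219] turn [-0.0003  0.0001 -0.0021] t 20.05
[0.46423012 0.31023022 0.22592955] 0.2048085836638471
```

View pics/s4.png

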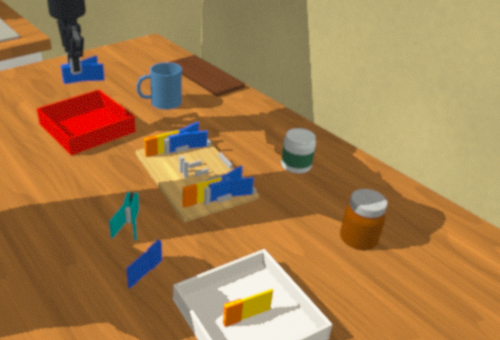

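The clip is held above the tub at crop (83,70), the card lies in the tray at (247,306), and the other two clips and cards are in place. I lower the clip and release it.

>>> carry_out(
  steps=[0,0,0.03,0,0,0,0,0,0,0.06,0,0,0,0,0,0,0.09,0,0,0,0,0,0,0.11,0,0,0,0,0,0,0.12,0,0,0,0,0,0,0.12,0,0,0,0,0,0,0.12,0,0,0,0,0,0,0.12,0,0,0,0.45,0,0,0.12,0,0,0,0.45,0,0,0.12,0,0,0,0.45,0,0,0.12,0,0,0,0.45,0,0,0.12,0,0,0,0.45,0,0,0.09,0,0,0,0.45,0,0,0.05,0,0,0,0.45,0,0,0.01,0,0,0,0.45,0,0,-0.03,0,0,0,0.45,0,0,-0.03,0,0,0,0.45,0,0,-0.03,0,0,0,0.45,0,0,-0.03,0,0,0,0.45],
)

```text
time_s: 22.0
eef_pos: [0.4629, 0.3111, 0.2546]
eef_rot: [-0.001, 0.083, 0.997, -0.001]
wrist_force: [-0.8, -0.4, -0.1]
opening: 0.449
grasp_force: 0.0
```

```bash
python3 - <<'E'
from h import *
print(ctrl.get_obs()["wrist_force"]);a=ctrl.camera("side")[:,:,::-1];b=ctrl.camera("top")[60:360,60:520,::-1]
cv2.imwrite("pics/f.png",np.r_[cv2.resize(a[130:420,150:550],(460,300)),b])
E
```

```text
[-0.82905948 -0.42817395 -0.07105038]
```

View pics/f.png

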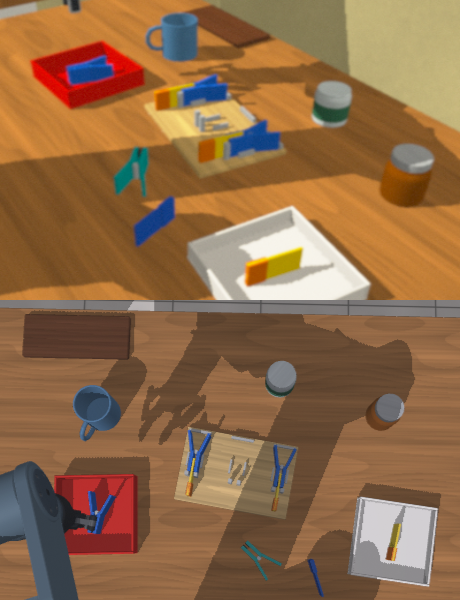

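The clip lies in the tub (100,510), the card in the tray (396,535), and everything else is undisturbed. I hand the job in.

```bash
python3 -c "
from bench import ctrl;print(ctrl.hand_in())"
```

```text
the job is handed in; nothing more can be done
None
```

The middle clip was the weak one (its card slid at about 6 N). Its card is now in the white tray and the clip in the red tub; I tugged the left card (firm, over 12 N), left the right one untouched, and handed the job in at about 22 s; no verdict was returned.

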